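# Unstack the finished blocks onto their rests

### The job

Take the two piles on the cold plate apart and put each cassette on the rest of its own colour (white, green, pink) and the steel mould on the black rest. Each must lie flat and centred on its rest, lengthwise between the two end stops; keep every piece upright, cassettes wax side up, and let go of them. Leave the timer and the petri dish where they are.

Things in the scene. Friction and masses are not known exactly. Their poses are not given: they have to be found in the camera images.
- white_cassette: White tissue cassette, 20 g: base 40 x 28 x 6 mm (x, y, z), sloping label end at -x; on it a cream wax block 25 x 24 mm, z 6 to 11 mm, centred 3.5 mm towards +x. Origin: centre of the underside; z up. Starts as the lower of a pile of two, flat on an aluminium cold plate (top 10 mm over the bench); another thing lies crosswise on its wax, leaving the label end in view.
- green_cassette: Light green tissue cassette, 20 g: base 40 x 28 x 6 mm (x, y, z), sloping label end at -x; on it a cream wax block 25 x 24 mm, z 6 to 11 mm, centred 3.5 mm towards +x. Origin: centre of the underside; z up. Starts as the lower of a pile of two, flat on an aluminium cold plate (top 10 mm over the bench); another thing lies crosswise on its wax, leaving the label end in view.
- pink_cassette: Pink tissue cassette, 20 g: base 40 x 28 x 6 mm (x, y, z), sloping label end at -x; on it a cream wax block 25 x 24 mm, z 6 to 11 mm, centred 3.5 mm towards +x. Origin: centre of the underside; z up. Starts as the upper of a pile of two, crosswise on the wax of the white or green cassette; pile centres 100 mm apart. A high water bath stands left of the plate.
- steel_mould: Two grey steel base moulds nested and stuck together as one rigid piece, 44 g: 28 x 38 x 14 mm (x, y, z); lowest 7 mm 24 x 36 mm. Origin: centre of the underside; its length lies along y; z up. Starts as the upper of a pile of two, crosswise on the wax of the white or green cassette; pile centres 100 mm apart. A high water bath stands left of the plate.
- white_rest: White block rest, fixed: pad 78 x 48 mm (x, y), its top 8 mm above the underside; at each end of its length an aluminium end stop, 4 mm higher than the pad, 40 mm wide along y (60 mm clear between the stops along x; long sides open). Origin: centre of the underside, on the bench; x along the length, z up.
- green_rest: Green block rest, fixed: pad 78 x 48 mm (x, y), its top 8 mm above the underside; at each end of its length an aluminium end stop, 4 mm higher than the pad, 40 mm wide along y (60 mm clear between the stops along x; long sides open). Origin: centre of the underside, on the bench; x along the length, z up.
- pink_rest: Pink block rest, fixed: pad 78 x 48 mm (x, y), its top 8 mm above the underside; at each end of its length an aluminium end stop, 4 mm higher than the pad, 40 mm wide along y (60 mm clear between the stops along x; long sides open). Origin: centre of the underside, on the bench; x along the length, z up.
- black_rest: Black block rest, fixed: pad 78 x 48 mm (x, y), its top 8 mm above the underside; at each end of its length an aluminium end stop, 4 mm higher than the pad, 40 mm wide along y (60 mm clear between the stops along x; long sides open). Origin: centre of the underside, on the bench; x along the length, z up.
- timer: Bystander: white bench timer, 66 x 66 x 20 mm, lying loose behind the work. Origin: centre of the underside.
- petri_dish: Bystander: clear round petri dish, 57 mm across, 12 mm high, loose behind the work. Origin: centre of the underside.

How it is judged (in metres and radians):
At the end, for the whole second after the job is handed in: Each cassette lies on the rest of its colour, the steel mould on the black one: within 12 mm of the rest's centre, flat on the pad (height within 2.5 mm, tilt under 0.1 rad), its length within 0.26 rad of the rest's length (either way round), at rest and released (horizontal distance between white_cassette and white_rest below 0.012 m and z of white_cassette in the frame of white_rest between 0.005 and 0.0105 m and angle between each of white_cassette, green_cassette, pink_cassette, steel_mould's own z axis and vertical below 0.1 rad and angle between the x axis of white_cassette and the x axis of white_rest, either way round below 0.26 rad and linear speed of each of white_cassette, green_cassette, pink_cassette, steel_mould below 0.02 m/s and angular speed of each of white_cassette, green_cassette, pink_cassette, steel_mould below 0.2 rad/s and horizontal distance between green_cassette and green_rest below 0.012 m and z of green_cassette in the frame of green_rest between 0.005 and 0.0105 m and angle between the x axis of green_cassette and the x axis of green_rest, either way round below 0.26 rad and horizontal distance between pink_cassette and pink_rest below 0.012 m and z of pink_cassette in the frame of pink_rest between 0.005 and 0.0105 m and angle between the x axis of pink_cassette and the x axis of pink_rest, either way round below 0.26 rad and horizontal distance between steel_mould and black_rest below 0.012 m and z of steel_mould in the frame of black_rest between 0.005 and 0.0105 m and angle between the y axis of steel_mould and the x axis of black_rest, either way round below 0.26 rad); the robot touches nothing.
It fails at once if a cassette or the steel mould is tipped over (more than 45 degrees) (angle between any of white_cassette, green_cassette, pink_cassette, steel_mould's own z axis and vertical above 0.8 rad).
It fails at once if the timer is pushed away from where it lay (more than 25 mm) (distance of timer from where it was at the start of the episode above 0.025 m).
It fails at once if the petri dish is pushed away from where it lay (more than 25 mm) (distance of petri_dish from where it was at the start of the episode above 0.025 m).
It also fails if it takes over 112 s, if anything falls off the work surface, if the arm or the gripper's body presses on something with over 40 N, if the wrist force passes 120 N, or if a joint passes its speed limit or range.

### The arm

A 6-joint arm with a two-finger parallel gripper is mounted at the origin on a cart in front of the work surface, level with it; the furniture and walls round the work are solid. World frame = base frame: x ahead of the robot, y to its left, z up, the work surface at z = 0. Lengths are in m, angles in degrees, forces in N, time in s.
With the tool pointing down it reaches from about 0.4 to 0.825 m from the base axis. Payload 7 kg.
Tool frame: the origin (TCP) lies midway between the tips of the shut fingers; the grasp point (between the pads) lies 19 mm behind it (ctrl.grasp_offset is the distance from the TCP to the grasp point, in m); z points along the fingers, x is the direction in which the jaws open and shut, and the axes are right-handed (so a half turn about z gives the same grasp; the last joint's range is limited). The gripper opens to 88 mm and grips with 3 to 60 N. Pads are 19 mm wide; open, the fingers measure 130 mm over their backs; the gripper's body (78 mm by 193 mm) begins 47 mm behind the grasp point.
Start: joints at [88.757, 20.546, 0.682, 0, -70.136, -16.507], TCP at [0.206, 0.643, 0.227] pointing down, gripper open.
Joint ranges: [-176.03, 176.03], [-82.01, 121.73], [-58.28, 71.71], [-173.87, 95.51], [-174.79, -0.11], [-173.66, 173.66]. Speed limits (degrees/s): [136.94, 136.94, 172.46, 180, 180, 180].

### API

Orientations are given as [roll, pitch, yaw] about the fixed x, y, z axes, in that order (R = Rz(yaw) Ry(pitch) Rx(roll)).
In Python, from plant import sensors, snapshot, order, ctrl gives the robot as it stands.
- The arm moves only by the tool send_rows, never from a script. Its argument "commands" is a list of rows, each a list of 3 entries, a list of its own where there are three numbers: the closure, from 0 (fully open) to 1 (shut), then the shift along the world's x, y, z in units of 0.25 m (1.0 is 0.25 m), then the turn, a rotation vector about the world's x, y, z in units of 360 degrees (1.0 is 360 degrees). In form: [[hand, [x, y, z], [ax, ay, az]], ...]. A call has 1 to 12 rows; each row shifts and turns the pose as measured when the row begins; what a row does not reach is not made up. A row lasts 1/10 s, in which the tool goes at most 50 mm and 8.59 degrees, less where a joint would pass 70% of its speed; a pose out of reach is approached as far as the arm can. A call with a number of a shift or a turn outside -1 to 1 is refused whole. A call with a gripper value outside its range is refused whole. The fingers move at their own pace and stop on an object; the grip force is fixed at half the most. Time passes only in rows, so rows that do not move let the fingers close. It gives the time, the measured TCP pose, the force and the opening at its end, in the units of the state.
- sensors.get_obs(): the state, without advancing time (a new reading comes with each control period).
- snapshot(name): name is "side" or "top" or "wrist"; returns a dict with "color" (480x640x3 uint8, blue, green, red), "z_map" (480x640 float32, m along the optical axis (not along the pixel's ray), 0 where there is no reading), "mtx" (3x3 intrinsics, pixels), "xyz" and "attitude" of the camera in the world. Camera axes: x right, y down, z forward; pixel columns grow to the right and rows downward; lengths in m; the calibration is good to about 2 mm. A picture is of the moment at which its call begins.
- order.close_job(): hands the job in, once; it reports no verdict.
The state is a dict: "clock": time; "joint_pos": joint angles; "qvel": joint speeds; "tau": joint torques, N m; "tool_pos": TCP position; "orientation": TCP orientation; "force": force on the tool from outside, world axes, zero at the start; "moment": the same for the moment, N m; "opening": finger opening in m.
Only numpy, scipy, OpenCV 4.12 (cv2) and the standard library are available. Lean on these libraries where they do the work, as an engineer would, in place of code of your own. Each camera call takes 0.05 s, during which the arm holds its last target.

## Working session

There is one attempt and no reset: what is moved stays moved. The work goes in short steps, Python scripts to look and compute and a tool call to move; the robot and the scene stay as the last step left them, time stands still between calls to the robot, and variables do not carry over. Pictures are saved under pics/ and viewed, and the job is handed in when it is done.

Besides the shell and the picture viewer there is one more tool, called after "Request:" as name(argument=value, ...) on one line, values as JSON. send_rows: Moves the arm, as the interface text tells. Its arguments: {"type":"object","properties":{"commands":{"type":"array","items":{"type":"array"}}},"required":["commands"]}

```bash
mkdir -p pics; ls; cat > h.py <<'E'
import numpy as np, cv2
from plant import sensors, snapshot, order, ctrl
from scipy.spatial.transform import Rotation as R
E
python3 - <<'E'
from h import *
import pickle
for n in ["side","top","wrist"]:
    s=snapshot(n); cv2.imwrite(f"pics/{n}0.png",s["color"]); pickle.dump(s,open(f"{n}0.pkl","wb"))
    print(n,s["xyz"],s["attitude"],s["mtx"],s["z_map"].min(),s["z_map"].max())
print(sensors.get_obs())
E
```

```text
pics
side [-0.06209638  0.32267172  0.51162949] [-119.65363997    1.31513237 -122.2588134 ] [[606.38994764   0.         326.19332376]
 [  0.         606.38994764 242.74517361]
 [  0.           0.           1.        ]] 0.0 1.5349696
top [ 0.44583328 -0.12099548  0.87478251] [-167.27312852   -0.25626192  -88.84529758] [[483.78880809   0.         322.84325302]
 [  0.         483.78880809 237.70354924]
 [  0.           0.           1.        ]] 0.0 1.6281309
wrist [0.27146766 0.6210597  0.38455621] [ 1.65171985e+02 -7.91683610e-02 -1.07761503e+02] [[343.73602919   0.         320.12654587]
 [  0.         343.73602919 237.81725666]
 [  0.           0.           1.        ]] 0.0 1.4362402
{'clock': 0.15, 'joint_pos': array([ 8.87573078e+01,  2.05822670e+01,  6.47302742e-01, -1.16169316e-02,
       -7.01357744e+01, -1.65074972e+01]), 'qvel': array([ 0.07308005, -0.03081148,  0.18200649,  0.03983338,  0.09153071,
       -0.04122075]), 'tau': array([ 9.10822837e-05, -5.83273780e+01,  2.93289113e+01,  7.00136706e+00,
        8.72785487e-03, -9.96146900e-05]), 'tool_pos': array([0.20571096, 0.64252463, 0.22585569]), 'orientation': array([-1.79990371e+02, -7.09264096e-02, -1.07754149e+02]), 'force': array([ 0.73434578, -0.11240641, -0.5585385 ]), 'moment': array([ 0.05813216, -0.00651673, -0.01000261]), 'opening': 0.0876197455417174}
```

View pics/top0.png

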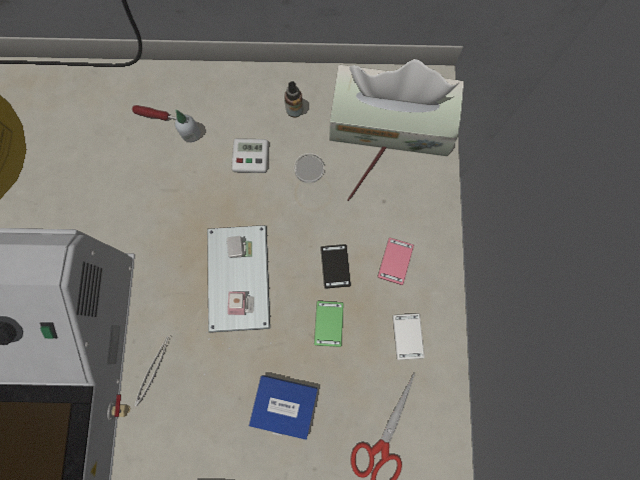

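View pics/side0.png

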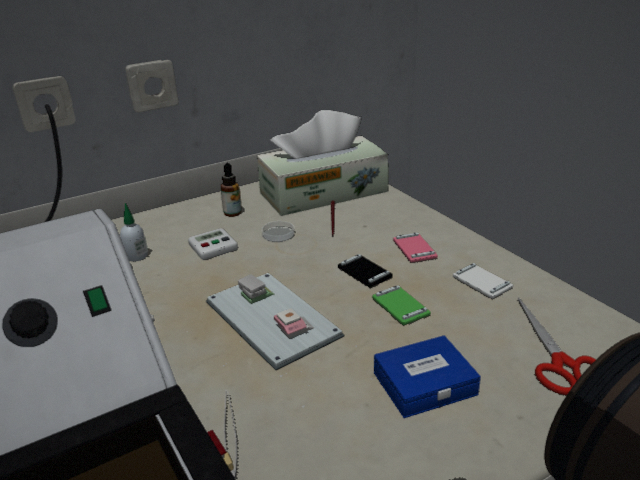

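View pics/wrist0.png

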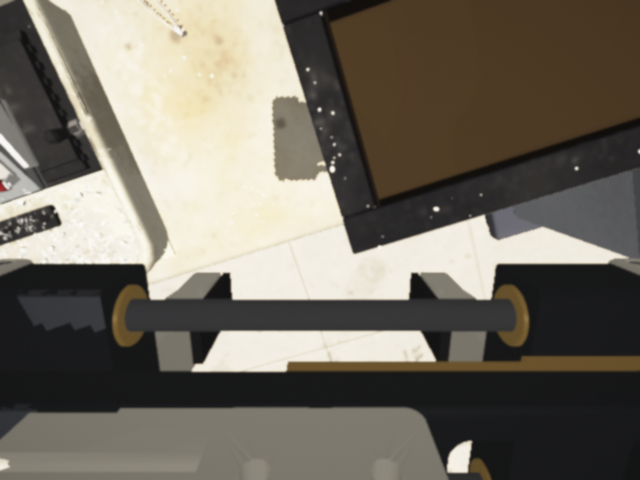

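The top view shows the cold plate around (238,278). The mould on green pile is at (239,246) and the pink on white pile at (240,302). The rests are black (335,266), pink (396,261), green (329,323) and white (408,336). The water bath is on the left.

```bash
cat >> h.py <<'E'
def cam(s): return R.from_euler('xyz',s["attitude"],degrees=True).as_matrix(), np.array(s["xyz"])
def ray(s,uv,z):
    A,c=cam(s); uv=np.atleast_2d(uv).astype(float)
    d=np.c_[uv,np.ones(len(uv))]@np.linalg.inv(s["mtx"]).T@A.T
    return c+d*((z-c[2])/d[:,2])[:,None]
def cloud(s):
    A,c=cam(s); v,u=np.mgrid[0:480,0:640]
    d=np.stack([u,v,np.ones_like(u)],-1)@np.linalg.inv(s["mtx"]).T
    return (d*s["z_map"][...,None])@A.T+c
def rect(s,mask,z):
    cs,_=cv2.findContours(mask.astype(np.uint8),cv2.RETR_EXTERNAL,cv2.CHAIN_APPROX_NONE)
    c=max(cs,key=cv2.contourArea)[:,0,:]
    p=ray(s,c,z)[:,:2]*1000
    return cv2.minAreaRect(p.astype(np.float32))
E
python3 - <<'E'
from h import *
import pickle
s=pickle.load(open("top0.pkl","rb")); im=s["color"]; P=cloud(s)
print(ray(s,[[239,246],[240,302],[335,266],[396,261],[329,323],[408,336]],0.02).round(3))
hsv=cv2.cvtColor(im,cv2.COLOR_BGR2HSV)
def win(u0,u1,v0,v1):
    m=np.zeros((480,640),bool);m[v0:v1,u0:u1]=1;return m
H,S,V=[hsv[...,i].astype(int) for i in range(3)]
print('black',rect(s,win(310,362,235,297)&(V<70),.008))
print('pink',rect(s,win(370,425,230,295)&(S>60)&((H>160)|(H<8)),.008))
print('green',rect(s,win(305,355,290,355)&(S>80)&(H>40)&(H<80),.008))
m=win(385,432,305,367)&(S<25)&(V>190)
print('white',rect(s,m,.008), m.sum())
print('bath top z',P[230:400,0:130,2].max(), 'bench',np.median(P[420:460,200:240,2]),'plate',np.median(P[265:285,225:255,2]))
cv2.imwrite("pics/topc.png",cv2.resize(im[215:340,195:440],None,fx=3.2,fy=3.2,interpolation=cv2.INTER_CUBIC))
cv2.imwrite("pics/topd.png",cv2.resize(im[225:325,205:275],None,fx=6,fy=6,interpolation=cv2.INTER_CUBIC))
s=pickle.load(open("side0.pkl","rb"));cv2.imwrite("pics/sided.png",cv2.resize(s["color"][265:350,210:340],None,fx=6,fy=6,interpolation=cv2.INTER_CUBIC))
print(ctrl.grasp_offset)
E
```

```text
[[ 0.62   0.03   0.02 ]
 [ 0.52   0.022  0.02 ]
 [ 0.588 -0.144  0.02 ]
 [ 0.599 -0.253  0.02 ]
 [ 0.487 -0.135  0.02 ]
 [ 0.467 -0.272  0.02 ]]
black ((589.6610107421875, -144.7030029296875), (76.9948959350586, 46.69495391845703), 6.299199104309082)
pink ((601.880126953125, -253.4967041015625), (47.21315002441406, 77.85677337646484), 74.02510833740234)
green ((487.06378173828125, -134.46017456054688), (46.069705963134766, 76.73452758789062), 87.71367645263672)
white ((467.01483154296875, -274.43682861328125), (73.92542266845703, 44.86814498901367), 4.916651725769043) 936
bath top z 0.8747825118334114 bench -0.0008631858730471786 plate 0.009136265530968246
0.0188
```

View pics/topd.png

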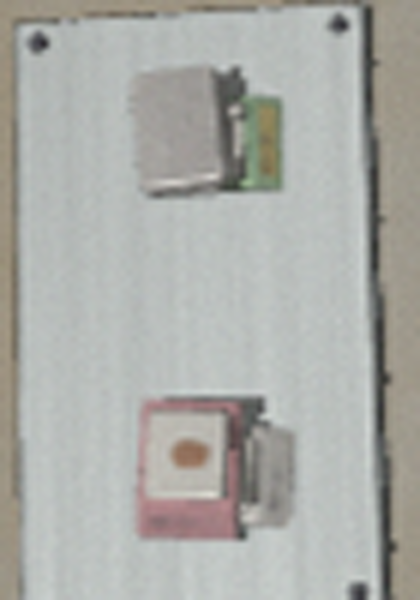

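View pics/sided.png

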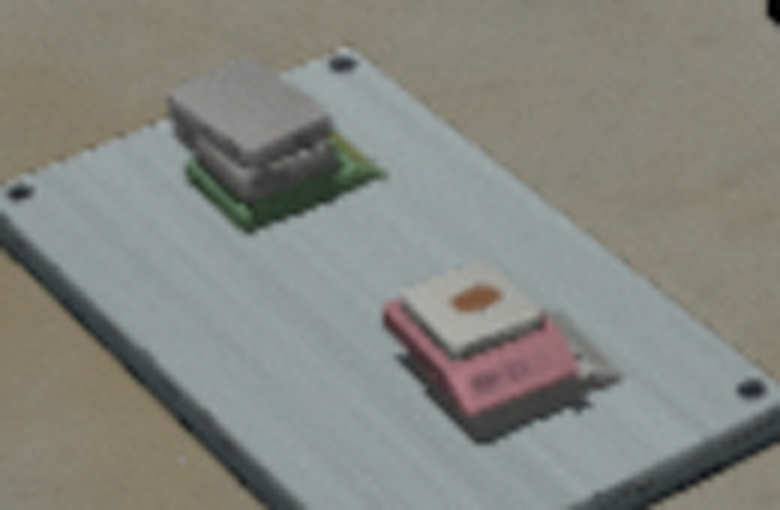

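Upper crop: the mould's top face spans about (135,65)–(225,195), with the green label to its right. Lower crop: pink spans about (140,400)–(240,540) with its label end at the bottom, and the white label is to the right. So the upper pieces lie along x, and the lower ones lie along y with their labels at -y.

```bash
python3 - <<'E'
from h import *
import pickle
for n in ["top","side"]:
    s=pickle.load(open(n+"0.pkl","rb")); im=s["color"]; P=cloud(s)
    hsv=cv2.cvtColor(im,cv2.COLOR_BGR2HSV); H,S,V=[hsv[...,i].astype(int) for i in range(3)]
    X,Y,Z=P[...,0],P[...,1],P[...,2]; ok=s["z_map"]>0
    plate=ok&(X>.42)&(X<.68)&(Y>-.05)&(Y<.1)
    print(n,'plate z',np.median(Z[plate]))
    hi=plate&(Z>.028)&(X>.57); print('mould top n',hi.sum(),'z',np.median(Z[hi]),rect(s,hi,.035))
    # by color: mould vs plate
    pk=plate&(X<.57)&(S>50)&((H>165)|(H<8))&(Z>.01); print('pink',pk.sum(),rect(s,pk,.027),np.median(Z[pk]))
    wx=plate&(X<.57)&(Z>.0285); print('pink wax',wx.sum(),rect(s,wx,.032))
    gr=plate&(X>.57)&(S>50)&(H>35)&(H<85); print('green',gr.sum(),rect(s,gr,.016))
    wl=plate&(X<.57)&(Y<.012)&(Z>.0125)&(Z<.02); print('whitelabel',wl.sum(),wl.sum()and rect(s,wl,.016))
    if n=="top":
        bath=ok&(Y>.1)&(Z>.05); print('bath',np.percentile(Z[bath&(X<.6)],[50,99.5]),Y[bath&(X<.6)].min(), X[bath&(Y>.15)&(Y<.5)].max())
    for nm,(x,y) in dict(black=(.59,-.145),pink=(.602,-.253),green=(.487,-.134),white=(.467,-.274)).items():
        m=ok&(np.hypot(X-x,Y-y)<.055)&(Z>.0045); q=rect(s,m,.0085); print(' ',nm,q, np.median(Z[m]))
E
```

```text
top plate z 0.006117221725473687
mould top n 295 z 0.03443292349259108 ((617.294921875, 35.720924377441406), (37.009925842285156, 26.373493194580078), 9.21385383605957)
pink 102 ((511.5578308105469, 26.793527603149414), (22.459983825683594, 25.743175506591797), 1.1720871925354004) 0.02470894635568488
pink wax 194 ((522.5335693359375, 28.971614837646484), (25.984073638916016, 27.293594360351562), 87.50468444824219)
green 10 ((628.8890991210938, 14.067107200622559), (1.774825096130371, 5.689988136291504), 20.248241424560547)
whitelabel 87 ((517.3121948242188, 6.900040626525879), (28.194719314575195, 10.581244468688965), 3.001269578933716)
bath [0.12744969 0.22913097] 0.19885201531037422 1.01451788620987
  black ((590.195556640625, -143.61093139648438), (77.82545471191406, 47.75773239135742), 6.480990409851074) 0.007415812905743113
  pink ((602.0325927734375, -253.02252197265625), (47.768646240234375, 77.89952087402344), 74.02729034423828) 0.007465508232412654
  green ((487.3562927246094, -133.51551818847656), (47.6901741027832, 77.64305114746094), 87.66426086425781) 0.00742014856669914
[... 593 characters left out ...]
25879), (31.758760452270508, 38.148887634277344), 1.0866020917892456)
whitelabel 51 ((512.48095703125, 4.022144317626953), (10.582698822021484, 32.84062576293945), 75.06401062011719)
  black ((587.8604125976562, -143.3780517578125), (82.84547424316406, 51.74825668334961), 6.259941101074219) 0.00784078653547493
  pink ((600.793212890625, -254.13710021972656), (49.50025939941406, 87.59471130371094), 72.65401458740234) 0.007866030483595021
  green ((484.5652160644531, -133.06805419921875), (50.460426330566406, 82.45159912109375), 87.2481460571289) 0.007738979687003322
  white ((465.2347106933594, -272.8201904296875), (80.36100006103516, 54.21489715576172), 5.52430534362793) 0.007642054580259183
```

Request:
send_rows(commands=[[0, [0, 0, 0.16], [0, 0, 0]], [0, [0, 0, 0.16], [0, 0, 0]], [0, [0, 0, 0.16], [0, 0, 0]], [0, [0, 0, 0.16], [0, 0, 0]], [0, [0.1, -0.15, 0], [0, 0, 0]], [0, [0.1, -0.15, 0], [0, 0, 0]], [0, [0.1, -0.15, 0], [0, 0, 0]], [0, [0.1, -0.15, 0], [0, 0, 0]]])

```text
clock: 0.95
tool_pos: [0.3044, 0.4893, 0.3855]
orientation: [-179.9, -0.6, -107.4]
force: [1.0, 0.3, -0.4]
opening: 0.0874
```

Request:
send_rows(commands=[[0, [0.1, -0.15, 0], [0, 0, 0.006]], [0, [0.1, -0.15, 0], [0, 0, 0.006]], [0, [0.1, -0.15, 0], [0, 0, 0.006]], [0, [0.1, -0.15, 0], [0, 0, 0.006]], [0, [0.1, -0.15, 0], [0, 0, 0.006]], [0, [0.1, -0.15, 0], [0, 0, 0.006]], [0, [0.1, -0.15, 0], [0, 0, 0.006]], [0, [0.1, -0.15, 0], [0, 0, 0.006]], [0, [0.1, -0.15, -0.1], [0, 0, 0.006]], [0, [0.1, -0.15, -0.1], [0, 0, 0.006]], [0, [0.1, -0.12, -0.1], [0, 0, 0.006]], [0, [0, 0, -0.1], [0, 0, 0]]])

```text
clock: 2.15
tool_pos: [0.5859, 0.0653, 0.2885]
orientation: [-179.5, -0.4, -82.7]
force: [-0.8, 0.8, -0.2]
opening: 0.0878
```

Request:
send_rows(commands=[[0, [0.06, -0.06, -0.16], [0, 0, 0.002]], [0, [0.06, -0.05, -0.16], [0, 0, 0.002]], [0, [0, 0, -0.12], [0, 0, 0]], [0, [0, 0, 0], [0, 0, 0]], [0, [0, 0, 0], [0, 0, 0]]])

```text
clock: 2.65
tool_pos: [0.6149, 0.0332, 0.1706]
orientation: [-179.9, -0.5, -81.5]
force: [0.1, -0.2, 0.3]
opening: 0.0871
```

```bash
python3 - <<'E'
from h import *
s=snapshot("wrist"); cv2.imwrite("pics/w1.png",s["color"]); print(s["xyz"],sensors.get_obs()["tool_pos"],sensors.get_obs()["orientation"])
E
```

```text
[0.68273348 0.0439457  0.32955737] [0.61470616 0.0333812  0.17064981] [-179.90456847   -0.44398512  -81.47036205]
```

View pics/w1.png

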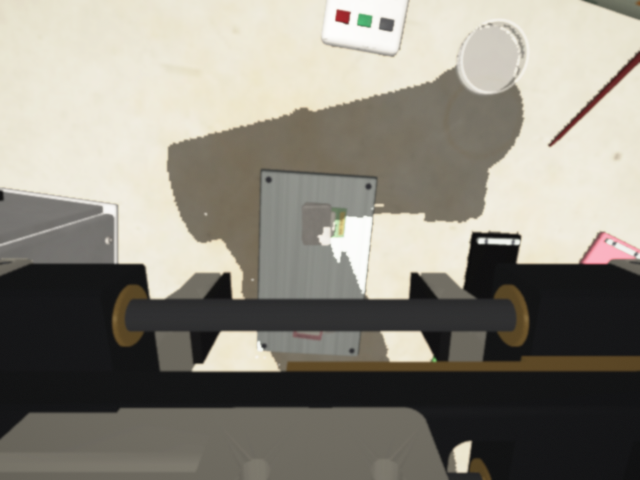

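The wrist view shows the mould at about (317,224) between the fingers, with the green label to its right at about (338,222).

```bash
python3 - <<'E'
from h import *
s=snapshot("wrist"); P=cloud(s); m=np.zeros((480,640),bool); m[190:262,285:360]=1
Z=P[...,2]; hi=m&(Z>.029)&(Z<.05); print(hi.sum(),np.median(Z[hi]),rect(s,hi,.035))
E
```

```text
1151 0.036087352469122314 ((618.2650146484375, 35.48308181762695), (36.988067626953125, 25.252140045166016), 7.757585525512695)
```

Request:
send_rows(commands=[[0, [0.012, 0.009, -0.12], [0, 0, 0]], [0, [0, 0, -0.12], [0, 0, 0]], [0, [0, 0, -0.12], [0, 0, 0]], [0, [0, 0, -0.1], [0, 0, 0]], [0, [0, 0, -0.06], [0, 0, 0]], [0, [0, 0, 0], [0, 0, 0]]])

```text
clock: 3.35
tool_pos: [0.6267, 0.0415, 0.0532]
orientation: [-178.3, -0.2, -81.1]
force: [0.4, 0.4, 0.5]
opening: 0.0875
```

Request:
send_rows(commands=[[0, [0, 0, 0], [0, 0, 0]], [0, [0, 0, 0], [0, 0, 0]]])

```text
clock: 3.55
tool_pos: [0.6289, 0.0429, 0.0571]
orientation: [-178.0, -0.2, -81.0]
force: [0.3, -0.4, -0.9]
opening: 0.0877
```

```bash
cat >> h.py <<'E'
def need(x,y,z,yaw):
    o=sensors.get_obs()
    d=(np.array([x,y,z])-o["tool_pos"])/.25
    r=(R.from_euler('xyz',[180,0,yaw],degrees=True)*R.from_euler('xyz',o["orientation"],degrees=True).inv()).as_rotvec()/(2*np.pi)
    print("pos",o["tool_pos"].round(4),o["orientation"].round(1),"op",round(o["opening"],4),"clk",round(o["clock"],2),"\nshift",d.round(4),"turn",r.round(4))
E
echo 'from h import *;import sys;need(*map(float,sys.argv[1:]))' > n.py
python3 n.py .618 .0356 .050 -81.5
```

```text
pos [0.6289 0.0429 0.0571] [-178.    -0.2  -81. ] op 0.0877 clk 3.55 
shift [-0.0437 -0.029  -0.0283] turn [-0.0003  0.0055 -0.0013]
```

Request:
send_rows(commands=[[0, [-0.02, -0.015, -0.01], [0, 0.003, 0]], [0, [-0.02, -0.015, -0.01], [0, 0.003, 0]], [0, [0, 0, 0], [0, 0, 0]], [0, [0, 0, 0], [0, 0, 0]]])

```text
clock: 3.95
tool_pos: [0.6201, 0.0354, 0.0557]
orientation: [180.0, 0.2, -81.0]
force: [-0.0, 0.6, 1.1]
opening: 0.0878
```

```bash
python3 n.py .618 .0356 .023 -81.5
```

```text
pos [0.6201 0.0354 0.0557] [180.    0.2 -81. ] op 0.0878 clk 3.95 
shift [-0.0085  0.0007 -0.131 ] turn [-0.0006 -0.0002 -0.0013]
```

Request:
send_rows(commands=[[0, [-0.006, 0, -0.04], [0, 0, 0]], [0, [-0.004, 0, -0.04], [0, 0, 0]], [0, [0, 0, -0.02], [0, 0, 0]], [0, [0, 0, 0], [0, 0, 0]], [0, [0, 0, 0], [0, 0, 0]]])

```text
clock: 4.45
tool_pos: [0.6165, 0.035, 0.0273]
orientation: [179.9, 0.2, -81.0]
force: [-0.6, 0.4, -0.8]
opening: 0.0875
```

```bash
python3 n.py .618 .0356 .023 -81.5
```

```text
pos [0.6165 0.035  0.0273] [179.9   0.2 -81. ] op 0.0875 clk 4.45 
shift [ 0.0059  0.0023 -0.0173] turn [-0.0005 -0.0005 -0.0013]
```

Request:
send_rows(commands=[[0, [0.005, 0.002, -0.016], [0, 0, 0]], [0, [0, 0, 0], [0, 0, 0]], [1, [0, 0, 0], [0, 0, 0]], [1, [0, 0, 0], [0, 0, 0]], [1, [0, 0, 0], [0, 0, 0]], [1, [0, 0, 0], [0, 0, 0]], [1, [0, 0, 0], [0, 0, 0]], [1, [0, 0, 0], [0, 0, 0]], [1, [0, 0, 0], [0, 0, 0]], [1, [0, 0, 0], [0, 0, 0]], [1, [0, 0, 0], [0, 0, 0]], [1, [0, 0, 0], [0, 0, 0]]])

```text
clock: 5.65
tool_pos: [0.6187, 0.0359, 0.024]
orientation: [180.0, 0.2, -81.0]
force: [-0.4, -0.8, 0.3]
opening: 0.0252
```

Request:
send_rows(commands=[[1, [0, 0, 0], [0, 0, 0]], [1, [0, 0, 0.02], [0, 0, 0]], [1, [0, 0, 0.04], [0, 0, 0]], [1, [0, 0, 0.08], [0, 0, 0]], [1, [0, 0, 0.1], [0, 0, 0]], [1, [0, 0, 0.1], [0, 0, 0]], [1, [0, 0, 0], [0, 0, 0]]])

```text
clock: 6.35
tool_pos: [0.6181, 0.0355, 0.1147]
orientation: [179.9, 0.2, -81.0]
force: [0.3, -0.2, 0.4]
opening: 0.0246
```

```bash
cat > look.py <<'E'
from h import *
import sys,pickle
n,tag=sys.argv[1:3]; s=snapshot(n); pickle.dump(s,open(f"{n}{tag}.pkl","wb")); im=s["color"]
if len(sys.argv)>3:
    a,b,c,d,f=map(int,sys.argv[3:]); im=cv2.resize(im[c:d,a:b],None,fx=f,fy=f,interpolation=cv2.INTER_CUBIC)
cv2.imwrite(f"pics/{n}{tag}.png",im)
E
python3 look.py side 1 180 420 190 350 3; python3 n.py .59 -.144 .08 -83.6
```

```text
pos [0.6172 0.0354 0.113 ] [179.8   0.2 -81. ] op 0.0248 clk 6.4 
shift [-0.1088 -0.7176 -0.1321] turn [-0.0005 -0.0006 -0.0071]
```

View pics/side1.png

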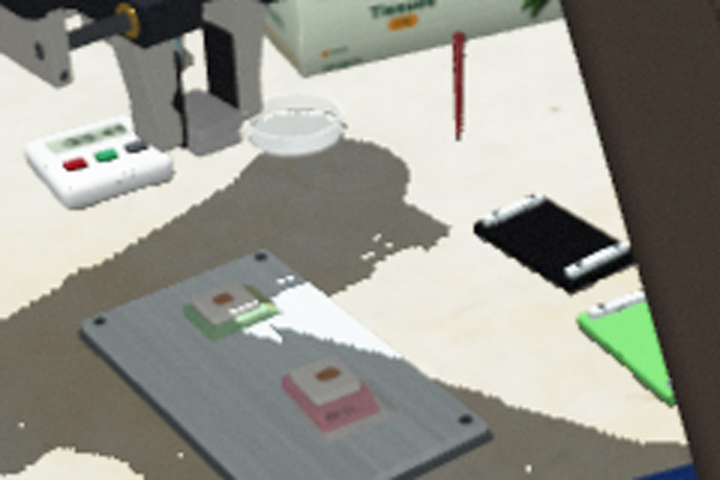

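The side view shows the mould between the fingers at about (215,120). The green cassette stayed put at (235,310) with its wax showing.

Request:
send_rows(commands=[[1, [-0.02, -0.12, 0], [0, 0, -0.001]], [1, [-0.02, -0.14, 0], [0, 0, -0.001]], [1, [-0.02, -0.14, 0], [0, 0, -0.002]], [1, [-0.02, -0.14, 0], [0, 0, -0.001]], [1, [-0.02, -0.12, 0], [0, 0, -0.001]], [1, [0, -0.05, 0], [0, 0, 0]], [1, [0, 0, 0], [0, 0, 0]], [1, [0, 0, 0], [0, 0, 0]]])

```text
clock: 7.2
tool_pos: [0.5882, -0.1467, 0.1113]
orientation: [179.6, 0.3, -83.2]
force: [0.4, 0.2, -0.5]
opening: 0.0246
```

```bash
python3 n.py .59 -.144 .05 -83.6
```

```text
pos [ 0.5882 -0.1467  0.1113] [179.6   0.3 -83.2] op 0.0246 clk 7.2 
shift [ 0.0071  0.011  -0.2452] turn [-0.0007 -0.0012 -0.0011]
```

Request:
send_rows(commands=[[1, [0.004, 0.006, -0.06], [0, -0.001, -0.001]], [1, [0.004, 0.005, -0.06], [0, 0, 0]], [1, [0, 0, -0.06], [0, 0, 0]], [1, [0, 0, -0.06], [0, 0, 0]], [1, [0, 0, -0.04], [0, 0, 0]], [1, [0, 0, -0.02], [0, 0, 0]], [1, [0, 0, 0], [0, 0, 0]], [1, [0, 0, 0], [0, 0, 0]]])

```text
clock: 8.0
tool_pos: [0.5929, -0.1364, 0.0343]
orientation: [-179.9, 0.3, -83.1]
force: [-0.5, 0.5, 0.8]
opening: 0.0251
```

```bash
python3 n.py .59 -.144 .0125 -83.6; python3 look.py side 2 300 460 200 300 4
```

```text
pos [ 0.5929 -0.1364  0.0343] [-179.9    0.3  -83.1] op 0.0251 clk 8.0 
shift [-0.0114 -0.0304 -0.087 ] turn [-0.0007  0.0002 -0.0014]
```

View pics/side2.png

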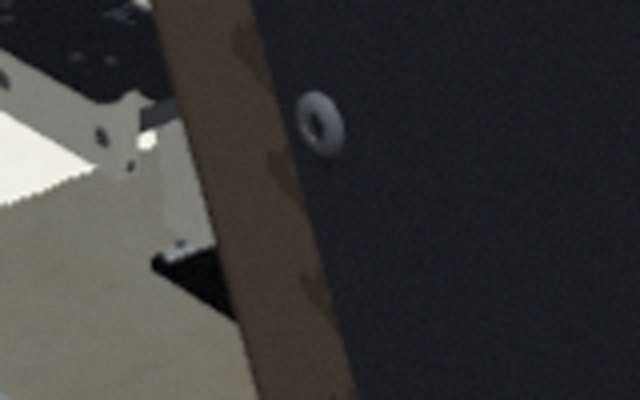

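The arm hides the rest from the side camera. I'll correct y and lower slowly.

Request:
send_rows(commands=[[1, [-0.006, -0.016, -0.02], [0, 0, -0.001]], [1, [-0.005, -0.014, -0.02], [0, 0, 0]], [1, [0, 0, -0.015], [0, 0, 0]], [1, [0, 0, -0.01], [0, 0, 0]], [1, [0, 0, 0], [0, 0, 0]], [1, [0, 0, 0], [0, 0, 0]]])

```text
clock: 8.65
tool_pos: [0.5906, -0.1452, 0.0182]
orientation: [-179.8, 0.2, -83.5]
force: [-0.6, -0.6, 0.1]
opening: 0.0247
```

```bash
python3 n.py .59 -.144 .0115 -83.6
```

```text
pos [ 0.5906 -0.1452  0.0182] [-179.8    0.2  -83.5] op 0.0247 clk 8.65 
shift [-0.0024  0.0047 -0.0269] turn [-0.0008  0.0006 -0.0001]
```

Request:
send_rows(commands=[[1, [-0.002, 0.004, -0.01], [0, 0, 0]], [1, [0, 0, -0.01], [0, 0, 0]], [1, [0, 0, -0.006], [0, 0, 0]], [1, [0, 0, 0], [0, 0, 0]], [1, [0, 0, 0], [0, 0, 0]]])

```text
clock: 9.15
tool_pos: [0.5903, -0.1439, 0.0113]
orientation: [-179.7, 0.2, -83.5]
force: [0.3, -0.1, 0.7]
opening: 0.0248
```

Request:
send_rows(commands=[[1, [0, 0, -0.006], [0, 0, 0]], [1, [0, 0, 0], [0, 0, 0]]])

```text
clock: 9.35
tool_pos: [0.5907, -0.1438, 0.0113]
orientation: [-179.7, 0.2, -83.5]
force: [0.0, 0.7, -0.1]
opening: 0.0248
```

Request:
send_rows(commands=[[1, [0, 0, -0.006], [0, 0, 0]], [0, [0, 0, 0], [0, 0, 0]], [0, [0, 0, 0], [0, 0, 0]], [0, [0, 0, 0], [0, 0, 0]], [0, [0, 0, 0], [0, 0, 0]], [0, [0, 0, 0], [0, 0, 0]], [0, [0, 0, 0], [0, 0, 0]]])

```text
clock: 10.05
tool_pos: [0.5912, -0.1438, 0.0105]
orientation: [-179.6, 0.2, -83.5]
force: [-0.5, -0.2, 0.0]
opening: 0.0673
```

Request:
send_rows(commands=[[0, [0, 0, 0], [0, 0, 0]], [0, [0, 0, 0], [0, 0, 0]], [0, [0, 0, 0], [0, 0, 0]], [0, [0, 0, 0.04], [0, 0, 0]], [0, [0, 0, 0.1], [0, 0, 0]], [0, [0, 0, 0.12], [0, 0, 0]], [0, [0, 0, 0.12], [0, 0, 0]]])

```text
clock: 10.75
tool_pos: [0.5874, -0.144, 0.1052]
orientation: [179.8, 0.2, -83.5]
force: [0.2, -0.0, -1.1]
opening: 0.0871
```

```bash
python3 n.py .519 .0285 .11 -92
```

```text
pos [ 0.5874 -0.144   0.1052] [179.8   0.2 -83.5] op 0.0871 clk 10.75 
shift [-0.2737  0.6899  0.019 ] turn [-0.0007 -0.0005 -0.0236]
```

Request:
send_rows(commands=[[0, [-0.05, 0.12, 0.02], [0, 0, -0.004]], [0, [-0.05, 0.13, 0], [0, 0, -0.004]], [0, [-0.05, 0.13, 0], [0, 0, -0.004]], [0, [-0.05, 0.13, 0], [0, 0, -0.004]], [0, [-0.05, 0.12, 0], [0, 0, -0.004]], [0, [-0.02, 0.05, 0], [0, 0, -0.002]], [0, [0, 0, 0], [0, 0, 0]], [0, [0, 0, 0], [0, 0, 0]]])

```text
clock: 11.55
tool_pos: [0.5221, 0.0313, 0.1237]
orientation: [-179.1, 0.4, -91.7]
force: [0.1, 0.1, 1.2]
opening: 0.0882
```

```bash
python3 n.py .519 .0285 .06 -91.5; python3 look.py wrist 3;  python3 look.py top 3 300 440 220 350 5
```

```text
pos [0.5221 0.0313 0.1237] [-179.1    0.4  -91.7] op 0.0882 clk 11.55 
shift [-0.0124 -0.0112 -0.2548] turn [-0.0009  0.0024  0.0006]
```

View pics/wrist3.png

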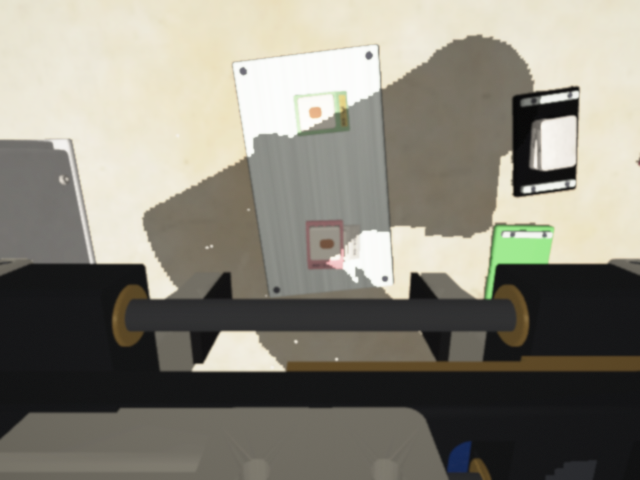

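View pics/top3.png

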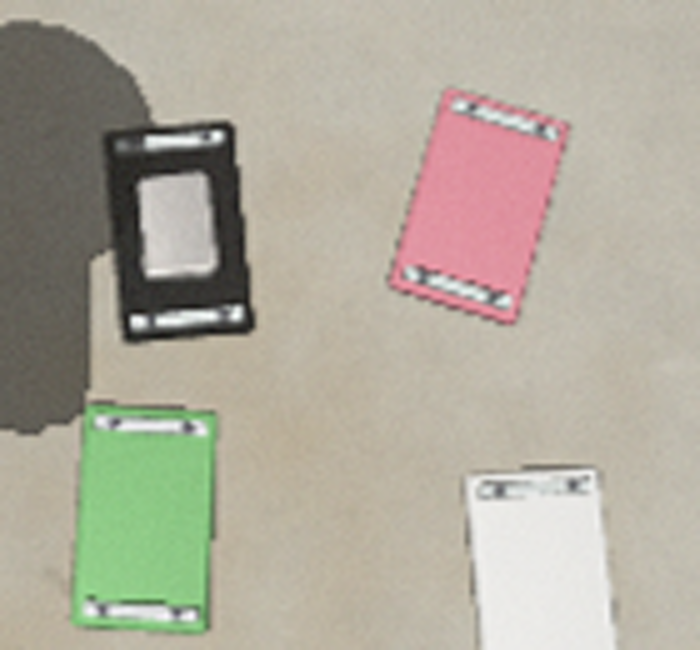

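The mould sits centred on the black rest in the top view, about (177,222) in the crop. In the wrist view, pink on white is at about (326,244), and the exposed green cassette at about (322,112).

```bash
cat > m.py <<'E'
from h import *
import pickle
s=pickle.load(open("top3.pkl","rb")); P=cloud(s); Z=P[...,2]; X=P[...,0];Y=P[...,1]
hi=(np.hypot(X-.59,Y+.144)<.035)&(Z>.0145); print('mould',hi.sum(),rect(s,hi,.022),np.percentile(Z[hi],[10,50,90]))
s=pickle.load(open("wrist3.pkl","rb")); P=cloud(s); Z=P[...,2]; X=P[...,0];Y=P[...,1]
W=np.zeros((480,640),bool); W[:270]=1
hi=W&(np.hypot(X-.519,Y-.0285)<.035)&(Z>.0225)&(Z<.05); print('pink',hi.sum(),rect(s,hi,.027),np.percentile(Z[hi],[10,50,90]))
hi=W&(np.hypot(X-.519,Y-.0285)<.035)&(Z>.0295)&(Z<.05); print('pinkwax',hi.sum(),rect(s,hi,.032))
hi=W&(np.hypot(X-.617,Y-.03)<.045)&(Z>.013)&(Z<.04); print('green',hi.sum(),rect(s,hi,.016),np.percentile(Z[hi],[10,50,90]))
hi=W&(np.hypot(X-.617,Y-.03)<.045)&(Z>.0185)&(Z<.04); print('greenwax',hi.sum(),rect(s,hi,.021))
E
python3 m.py
```

```text
mould 287 ((590.0631103515625, -142.74490356445312), (36.830562591552734, 25.694059371948242), 6.307520866394043) [0.01950975 0.02163572 0.02355651]
pink 1808 ((519.5615844726562, 27.517269134521484), (29.295522689819336, 38.40625762939453), 88.40934753417969) [0.0257296  0.03166671 0.03318325]
pinkwax 1000 ((522.2974243164062, 27.62502098083496), (22.83744239807129, 25.88724136352539), 89.084228515625)
green 2128 ((617.0671997070312, 27.564796447753906), (28.671546936035156, 39.14430236816406), 4.171787261962891) [0.01519646 0.02065712 0.02228597]
greenwax 1189 ((617.021728515625, 30.87118911743164), (23.53005027770996, 25.43609046936035), 4.319413661956787)
```

Request:
send_rows(commands=[[0, [-0.007, -0.008, -0.06], [0, 0.002, 0]], [0, [-0.006, -0.006, -0.08], [0, 0, 0]], [0, [0, 0, -0.08], [0, 0, 0]], [0, [0, 0, -0.04], [0, 0, 0]], [0, [0, 0, 0], [0, 0, 0]], [0, [0, 0, 0], [0, 0, 0]]])

```text
clock: 12.25
tool_pos: [0.5192, 0.0225, 0.0535]
orientation: [179.9, 0.3, -92.1]
force: [0.1, 0.5, 0.9]
opening: 0.0877
```

```bash
python3 n.py .519 .028 .0195 -91.5
```

```text
pos [0.5192 0.0225 0.0535] [179.9   0.3 -92.1] op 0.0877 clk 12.25 
shift [-0.0006  0.022  -0.136 ] turn [-0.0007 -0.0003  0.0017]
```

Request:
send_rows(commands=[[0, [0, 0.012, -0.04], [0, 0, 0.001]], [0, [0, 0.01, -0.04], [0, 0, 0.001]], [0, [0, 0, -0.03], [0, 0, 0]], [0, [0, 0, -0.01], [0, 0, 0]], [0, [0, 0, 0], [0, 0, 0]], [0, [0, 0, 0], [0, 0, 0]]])

```text
clock: 12.85
tool_pos: [0.5204, 0.0289, 0.0223]
orientation: [-180.0, 0.3, -91.3]
force: [-0.0, 0.1, 0.5]
opening: 0.0878
```

```bash
python3 n.py .519 .028 .0195 -91.5
```

```text
pos [0.5204 0.0289 0.0223] [-180.     0.3  -91.3] op 0.0878 clk 12.85 
shift [-0.0054 -0.0038 -0.0112] turn [-0.0009  0.0001 -0.0006]
```

Request:
send_rows(commands=[[0, [-0.005, -0.003, -0.012], [0, 0, 0]], [0, [0, 0, 0], [0, 0, 0]], [0, [0, 0, 0], [0, 0, 0]]])

```text
clock: 13.15
tool_pos: [0.5194, 0.0283, 0.0197]
orientation: [-179.9, 0.3, -91.3]
force: [0.6, 0.1, 0.2]
opening: 0.0873
```

```bash
python3 n.py .519 .028 .0195 -91.5
```

```text
pos [0.5194 0.0283 0.0197] [-179.9    0.3  -91.3] op 0.0873 clk 13.15 
shift [-0.0017 -0.0012 -0.0009] turn [-0.0009  0.0003 -0.0006]
```

Request:
send_rows(commands=[[1, [0, 0, 0], [0, 0, 0]], [1, [0, 0, 0], [0, 0, 0]], [1, [0, 0, 0], [0, 0, 0]], [1, [0, 0, 0], [0, 0, 0]], [1, [0, 0, 0], [0, 0, 0]], [1, [0, 0, 0], [0, 0, 0]], [1, [0, 0, 0], [0, 0, 0]], [1, [0, 0, 0], [0, 0, 0]], [1, [0, 0, 0], [0, 0, 0]], [1, [0, 0, 0], [0, 0, 0]], [1, [0, 0, 0], [0, 0, 0]], [1, [0, 0, 0], [0, 0, 0]]])

```text
clock: 14.35
tool_pos: [0.5197, 0.0282, 0.0202]
orientation: [-179.9, 0.4, -91.3]
force: [-0.5, 0.7, -0.2]
opening: 0.0277
```

Request:
send_rows(commands=[[1, [0, 0, 0.015], [0, 0, 0]], [1, [0, 0, 0.03], [0, 0, 0]], [1, [0, 0, 0.06], [0, 0, 0]], [1, [0, 0, 0.1], [0, 0, 0]], [1, [0, 0, 0.08], [0, 0, 0]], [1, [0, 0, 0], [0, 0, 0]]])

```text
clock: 14.95
tool_pos: [0.5192, 0.028, 0.0958]
orientation: [-179.9, 0.3, -91.3]
force: [0.5, 0.4, -0.1]
opening: 0.0278
```

```bash
python3 look.py side 4 180 420 190 350 3; python3 n.py .602 -.2533 .08 -106
```

```text
pos [0.5186 0.0279 0.0947] [-180.     0.3  -91.3] op 0.0277 clk 15.0 
shift [ 0.3338 -1.1248 -0.0588] turn [-0.0008  0.0002 -0.0408]
```

View pics/side4.png

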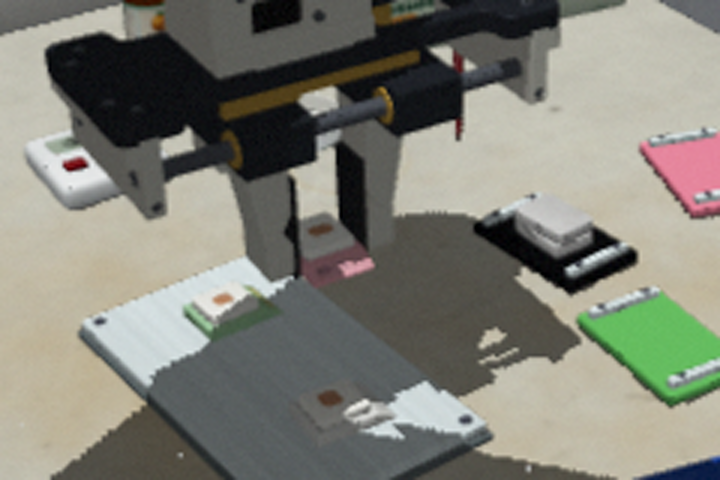

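Side view: pink is held level between the fingers at (330,250), and the white cassette stayed at (340,405).

Request:
send_rows(commands=[[1, [0.03, -0.1, 0], [0, 0, -0.005]], [1, [0.042, -0.14, 0], [0, 0, -0.005]], [1, [0.042, -0.14, 0], [0, 0, -0.005]], [1, [0.042, -0.14, 0], [0, 0, -0.005]], [1, [0.042, -0.14, 0], [0, 0, -0.005]], [1, [0.042, -0.14, 0], [0, 0, -0.005]], [1, [0.042, -0.14, 0], [0, 0, -0.005]], [1, [0.03, -0.1, 0], [0, 0, -0.005]], [1, [0.015, -0.05, 0], [0, 0, 0]], [1, [0, 0, 0], [0, 0, 0]], [1, [0, 0, 0], [0, 0, 0]]])

```text
clock: 16.1
tool_pos: [0.5976, -0.254, 0.088]
orientation: [179.5, 0.3, -106.1]
force: [-1.0, -0.2, 0.2]
opening: 0.0278
```

```bash
python3 n.py .602 -.2533 .04 -106
```

```text
pos [ 0.5976 -0.254   0.088 ] [ 179.5    0.3 -106.1] op 0.0278 clk 16.1 
shift [ 0.0177  0.0029 -0.1918] turn [-0.0013 -0.0011  0.0003]
```

Request:
send_rows(commands=[[1, [0.009, 0.001, -0.05], [-0.001, -0.001, 0]], [1, [0.008, 0.001, -0.06], [0, 0, 0]], [1, [0, 0, -0.06], [0, 0, 0]], [1, [0, 0, -0.03], [0, 0, 0]], [1, [0, 0, 0], [0, 0, 0]], [1, [0, 0, 0], [0, 0, 0]]])

```text
clock: 16.7
tool_pos: [0.6012, -0.2478, 0.0355]
orientation: [179.8, 0.1, -105.7]
force: [0.5, 0.1, 0.1]
opening: 0.0276
```

```bash
python3 n.py .602 -.2533 .009 -106
```

```text
pos [ 0.6012 -0.2478  0.0355] [ 1.798e+02  1.000e-01 -1.057e+02] op 0.0276 clk 16.7 
shift [ 0.0033 -0.022  -0.1059] turn [-0.0005 -0.0003 -0.0008]
```

Request:
send_rows(commands=[[1, [0.002, -0.012, -0.03], [0, 0, -0.001]], [1, [0.001, -0.01, -0.03], [0, 0, 0]], [1, [0, 0, -0.02], [0, 0, 0]], [1, [0, 0, -0.01], [0, 0, 0]], [1, [0, 0, 0], [0, 0, 0]], [1, [0, 0, 0], [0, 0, 0]]])

```text
clock: 17.3
tool_pos: [0.6029, -0.254, 0.0124]
orientation: [180.0, 0.1, -106.1]
force: [0.5, 0.7, -0.5]
opening: 0.028
```

```bash
python3 n.py .602 -.2533 .009 -106
```

```text
pos [ 0.6029 -0.254   0.0124] [ 1.800e+02  1.000e-01 -1.061e+02] op 0.028 clk 17.3 
shift [-0.0036  0.0028 -0.0137] turn [-0.0004  0.      0.0002]
```

Request:
send_rows(commands=[[1, [-0.003, 0.003, -0.012], [0, 0, 0]], [1, [0, 0, -0.006], [0, 0, 0]], [1, [0, 0, 0], [0, 0, 0]]])

```text
clock: 17.6
tool_pos: [0.6023, -0.2532, 0.0085]
orientation: [-180.0, 0.1, -106.1]
force: [-0.2, -0.1, 0.9]
opening: 0.0277
```

Request:
send_rows(commands=[[1, [0, 0, 0], [0, 0, 0]], [0, [0, 0, 0], [0, 0, 0]], [0, [0, 0, 0], [0, 0, 0]], [0, [0, 0, 0], [0, 0, 0]], [0, [0, 0, 0], [0, 0, 0]], [0, [0, 0, 0], [0, 0, 0]], [0, [0, 0, 0], [0, 0, 0]], [0, [0, 0, 0], [0, 0, 0]], [0, [0, 0, 0.04], [0, 0, 0]], [0, [0, 0, 0.1], [0, 0, 0]], [0, [0, 0, 0.12], [0, 0, 0]], [0, [0, 0, 0.12], [0, 0, 0]]])

```text
clock: 18.8
tool_pos: [0.599, -0.2526, 0.1031]
orientation: [179.5, 0.1, -106.1]
force: [0.4, 0.1, 0.3]
opening: 0.0878
```

```bash
python3 n.py .617 .0276 .12 -175.7;  python3 n.py .517 .025 .12 -178
```

```text
pos [ 0.599  -0.2526  0.1031] [ 1.795e+02  1.000e-01 -1.061e+02] op 0.0878 clk 18.8 
shift [0.0722 1.121  0.0678] turn [-0.0013 -0.0007 -0.1933]
pos [ 0.599  -0.2526  0.1031] [ 1.795e+02  1.000e-01 -1.061e+02] op 0.0878 clk 18.8 
shift [-0.3278  1.1106  0.0678] turn [-0.0013 -0.0007 -0.1997]
```

Request:
send_rows(commands=[[0, [0.008, 0.1, 0.03], [0, 0, -0.02]], [0, [0.008, 0.13, 0.03], [0, 0, -0.021]], [0, [0.008, 0.13, 0], [0, 0, -0.021]], [0, [0.008, 0.13, 0], [0, 0, -0.021]], [0, [0.008, 0.13, 0], [0, 0, -0.021]], [0, [0.008, 0.13, 0], [0, 0, -0.021]], [0, [0.008, 0.13, 0], [0, 0, -0.021]], [0, [0.008, 0.13, 0], [0, 0, -0.021]], [0, [0.008, 0.1, 0], [0, 0, -0.021]], [0, [0, 0.02, 0], [0, 0, -0.006]], [0, [0, 0, 0], [0, 0, 0]], [0, [0, 0, 0], [0, 0, 0]]])

```text
clock: 20.0
tool_pos: [0.6214, 0.0398, 0.137]
orientation: [-179.8, 0.9, -178.7]
force: [-0.0, 0.1, -0.4]
opening: 0.0878
```

```bash
python3 n.py .617 .0276 .12 -175.7; python3 look.py top 5 190 440 210 360 3; python3 look.py wrist 5
```

```text
pos [0.6214 0.0398 0.137 ] [-179.8    0.9 -178.7] op 0.0878 clk 20.0 
shift [-0.0174 -0.0489 -0.0679] turn [0.0004 0.0024 0.0085]
```

View pics/top5.png

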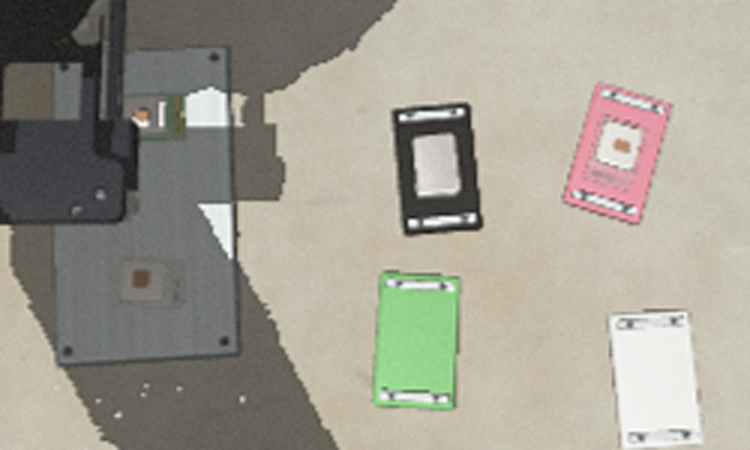

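View pics/wrist5.png

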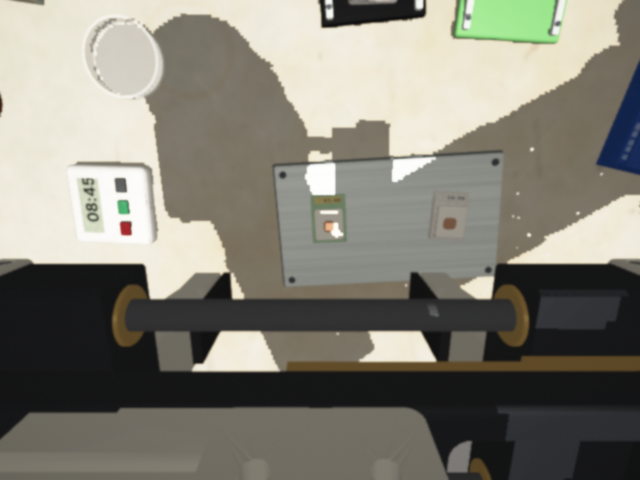

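Top view: pink lies on its rest at (617,148), wax up. In the wrist view, green is at (329,218) and white at (449,215), both on the plate.

```bash
cat > m2.py <<'E'
from h import *
import pickle
s=pickle.load(open("wrist5.pkl","rb")); P=cloud(s); Z=P[...,2]; X=P[...,0];Y=P[...,1]
W=np.zeros((480,640),bool); W[:268]=1
for n,x,y in [("green",.617,.028),("white",.517,.024)]:
    for lo,zz in [(.013,.016),(.0185,.021)]:
        hi=W&(np.hypot(X-x,Y-y)<.042)&(Z>lo)&(Z<.04); print(n,lo,hi.sum(),rect(s,hi,zz))
s=pickle.load(open("top5.pkl","rb")); P=cloud(s); Z=P[...,2]; X=P[...,0];Y=P[...,1]
hi=(np.hypot(X-.602,Y+.2533)<.026)&(Z>.011); print('pink',hi.sum(),rect(s,hi,.014),np.median(Z[hi]))
hi=(np.hypot(X-.602,Y+.2533)<.026)&(Z>.0165); print('pinkwax',hi.sum(),rect(s,hi,.019))
hi=(np.hypot(X-.517,Y-.024)<.042)&(Z>.013); print('white(top)',hi.sum(),rect(s,hi,.016))
E
python3 m2.py
```

```text
green 0.013 1557 ((616.6276245117188, 27.269420623779297), (28.482105255126953, 39.92368698120117), 4.381852149963379)
green 0.0185 862 ((616.363525390625, 30.98588752746582), (22.898096084594727, 26.53194808959961), 5.008885383605957)
white 0.013 1630 ((517.6919555664062, 22.648120880126953), (39.724708557128906, 29.833765029907227), 89.27801513671875)
white 0.0185 910 ((517.8055419921875, 25.644996643066406), (26.541412353515625, 23.86517906188965), 88.73603057861328)
pink 303 ((602.628173828125, -251.11630249023438), (30.07585334777832, 37.070255279541016), 74.82149505615234) 0.0166510584037588
pinkwax 156 ((604.55078125, -252.32217407226562), (23.101369857788086, 25.062517166137695), 72.3646240234375)
white(top) 1494 ((574.5321044921875, 83.36193084716797), (46.99011993408203, 97.82907104492188), 1.1873512268066406)
```

Request:
send_rows(commands=[[0, [-0.009, -0.025, -0.06], [0, 0.001, 0.004]], [0, [-0.008, -0.024, -0.08], [0, 0.001, 0.004]], [0, [0, 0, -0.08], [0, 0, 0]], [0, [0, 0, -0.06], [0, 0, 0]], [0, [0, 0, -0.03], [0, 0, 0]], [0, [0, 0, 0], [0, 0, 0]], [0, [0, 0, 0], [0, 0, 0]]])

```text
clock: 20.8
tool_pos: [0.6176, 0.0211, 0.059]
orientation: [-179.9, 0.3, -175.9]
force: [-0.6, 0.5, 0.1]
opening: 0.0875
```

```bash
python3 n.py .6167 .0273 .012 -175.6
```

```text
pos [0.6176 0.0211 0.059 ] [-179.9    0.3 -175.9] op 0.0875 clk 20.8 
shift [-0.0036  0.0248 -0.1879] turn [0.0003 0.0007 0.0008]
```

Request:
send_rows(commands=[[0, [-0.002, 0.012, -0.05], [0, 0, 0]], [0, [-0.001, 0.01, -0.05], [0, 0, 0]], [0, [0, 0, -0.03], [0, 0, 0]], [0, [0, 0, -0.02], [0, 0, 0]], [0, [0, 0, 0], [0, 0, 0]], [0, [0, 0, 0], [0, 0, 0]]])

```text
clock: 21.4
tool_pos: [0.6177, 0.0275, 0.0197]
orientation: [-179.9, 0.4, -175.8]
force: [0.5, -0.9, 1.0]
opening: 0.0874
```

```bash
python3 n.py .6167 .0273 .012 -175.6
```

```text
pos [0.6177 0.0275 0.0197] [-179.9    0.4 -175.8] op 0.0874 clk 21.4 
shift [-0.0039 -0.0009 -0.0309] turn [0.0002 0.0011 0.0006]
```

Request:
send_rows(commands=[[0, [-0.003, 0, -0.012], [0, 0.001, 0]], [0, [0, 0, -0.012], [0, 0, 0]], [0, [0, 0, -0.006], [0, 0, 0]], [0, [0, 0, 0], [0, 0, 0]], [0, [0, 0, 0], [0, 0, 0]]])

```text
clock: 21.9
tool_pos: [0.6176, 0.0277, 0.0125]
orientation: [-179.9, 0.1, -175.8]
force: [0.2, -0.2, -0.4]
opening: 0.0879
```

```bash
python3 n.py .6167 .0273 .012 -175.6
```

```text
pos [0.6176 0.0277 0.0125] [-1.799e+02  1.000e-01 -1.758e+02] op 0.0879 clk 21.9 
shift [-0.0035 -0.0014 -0.0019] turn [0.0002 0.0003 0.0006]
```

Request:
send_rows(commands=[[1, [-0.003, 0, -0.002], [0, 0, 0]], [1, [0, 0, 0], [0, 0, 0]], [1, [0, 0, 0], [0, 0, 0]], [1, [0, 0, 0], [0, 0, 0]], [1, [0, 0, 0], [0, 0, 0]], [1, [0, 0, 0], [0, 0, 0]], [1, [0, 0, 0], [0, 0, 0]], [1, [0, 0, 0], [0, 0, 0]], [1, [0, 0, 0], [0, 0, 0]], [1, [0, 0, 0], [0, 0, 0]], [1, [0, 0, 0], [0, 0, 0]], [1, [0, 0, 0], [0, 0, 0]]])

```text
clock: 23.1
tool_pos: [0.6169, 0.0277, 0.0124]
orientation: [-179.9, 0.1, -175.8]
force: [0.1, -0.1, -0.1]
opening: 0.0272
```

Request:
send_rows(commands=[[1, [0, 0, 0.015], [0, 0, 0]], [1, [0, 0, 0.03], [0, 0, 0]], [1, [0, 0, 0.06], [0, 0, 0]], [1, [0, 0, 0.1], [0, 0, 0]], [1, [0, 0, 0.08], [0, 0, 0]], [1, [0, 0, 0], [0, 0, 0]]])

```text
clock: 23.7
tool_pos: [0.6165, 0.0274, 0.088]
orientation: [-179.9, 0.1, -175.8]
force: [0.7, 1.2, -0.5]
opening: 0.0274
```

```bash
python3 look.py side 6 180 420 190 350 3; python3 n.py .487 -.1338 .08 -92.3
```

```text
pos [0.6158 0.0273 0.0867] [-179.9    0.  -175.8] op 0.0277 clk 23.75 
shift [-0.5152 -0.6443 -0.0268] turn [2.00e-04 2.00e-04 2.32e-01]
```

View pics/side6.png

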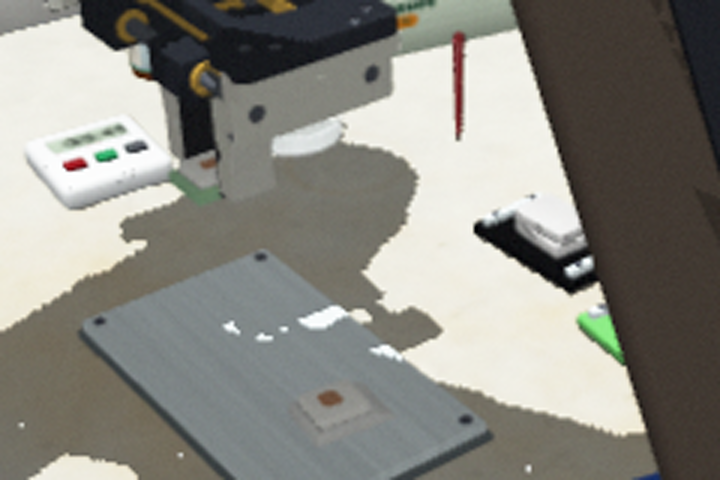

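Side view: green is held level at (200,185) and the plate spot is empty.

Request:
send_rows(commands=[[1, [-0.04, -0.05, 0.02], [0, 0, 0.02]], [1, [-0.047, -0.059, 0], [0, 0, 0.021]], [1, [-0.047, -0.059, 0], [0, 0, 0.021]], [1, [-0.047, -0.059, 0], [0, 0, 0.021]], [1, [-0.047, -0.059, 0], [0, 0, 0.021]], [1, [-0.047, -0.059, 0], [0, 0, 0.021]], [1, [-0.047, -0.059, 0], [0, 0, 0.021]], [1, [-0.047, -0.059, 0], [0, 0, 0.021]], [1, [-0.047, -0.059, 0], [0, 0, 0.021]], [1, [-0.047, -0.059, 0], [0, 0, 0.021]], [1, [-0.04, -0.05, 0], [0, 0, 0.021]], [1, [0, 0, 0], [0, 0, 0]]])

```text
clock: 24.95
tool_pos: [0.4788, -0.1359, 0.0856]
orientation: [179.6, -0.2, -89.6]
force: [0.8, -0.7, -0.5]
opening: 0.0278
```

Request:
send_rows(commands=[[1, [0, 0, 0], [0, 0, 0]], [1, [0, 0, 0], [0, 0, 0]]])

```text
clock: 25.15
tool_pos: [0.4788, -0.1357, 0.0853]
orientation: [179.5, -0.2, -89.9]
force: [0.5, 0.9, -0.6]
opening: 0.0271
```

```bash
python3 n.py .487 -.1338 .04 -92.3
```

```text
pos [ 0.4788 -0.1357  0.0853] [179.5  -0.2 -89.9] op 0.0271 clk 25.15 
shift [ 0.0328  0.0077 -0.1811] turn [ 0.0006 -0.0013 -0.0066]
```

Request:
send_rows(commands=[[1, [0.017, 0.004, -0.04], [0, -0.001, -0.003]], [1, [0.015, 0.003, -0.05], [0, 0, -0.003]], [1, [0, 0, -0.05], [0, 0, 0]], [1, [0, 0, -0.03], [0, 0, 0]], [1, [0, 0, 0], [0, 0, 0]], [1, [0, 0, 0], [0, 0, 0]]])

```text
clock: 25.75
tool_pos: [0.4893, -0.1318, 0.0397]
orientation: [179.9, -0.3, -92.5]
force: [0.4, -0.2, -0.4]
opening: 0.0276
```

```bash
python3 n.py .487 -.1338 .011 -92.3
```

```text
pos [ 0.4893 -0.1318  0.0397] [179.9  -0.3 -92.5] op 0.0276 clk 25.75 
shift [-0.0094 -0.008  -0.1147] turn [ 0.0007 -0.0004  0.0005]
```

Request:
send_rows(commands=[[1, [-0.005, -0.004, -0.03], [0.001, 0, 0]], [1, [-0.005, -0.004, -0.03], [0, 0, 0]], [1, [0, 0, -0.025], [0, 0, 0]], [1, [0, 0, -0.015], [0, 0, 0]], [1, [0, 0, 0], [0, 0, 0]], [1, [0, 0, 0], [0, 0, 0]]])

```text
clock: 26.35
tool_pos: [0.4871, -0.1341, 0.0132]
orientation: [179.9, 0.1, -92.5]
force: [-0.2, 0.1, -0.1]
opening: 0.0275
```

```bash
python3 n.py .487 -.1338 .011 -92.3
```

```text
pos [ 0.4871 -0.1341  0.0132] [ 1.799e+02  1.000e-01 -9.250e+01] op 0.0275 clk 26.35 
shift [-0.0005  0.001  -0.0089] turn [-0.0004 -0.0002  0.0006]
```

Request:
send_rows(commands=[[1, [0, 0, -0.009], [0, 0, 0]], [1, [0, 0, -0.004], [0, 0, 0]], [1, [0, 0, 0], [0, 0, 0]]])

```text
clock: 26.65
tool_pos: [0.4875, -0.134, 0.0104]
orientation: [180.0, 0.1, -92.5]
force: [-0.3, -0.9, -0.1]
opening: 0.0276
```

Request:
send_rows(commands=[[0, [0, 0, 0], [0, 0, 0]], [0, [0, 0, 0], [0, 0, 0]], [0, [0, 0, 0], [0, 0, 0]], [0, [0, 0, 0], [0, 0, 0]], [0, [0, 0, 0], [0, 0, 0]], [0, [0, 0, 0], [0, 0, 0]], [0, [0, 0, 0], [0, 0, 0]], [0, [0, 0, 0], [0, 0, 0]], [0, [0, 0, 0.04], [0, 0, 0]], [0, [0, 0, 0.1], [0, 0, 0]], [0, [0, 0, 0.12], [0, 0, 0]], [0, [0, 0, 0.12], [0, 0, 0]]])

```text
clock: 27.85
tool_pos: [0.4842, -0.1342, 0.1063]
orientation: [179.5, 0.1, -92.5]
force: [0.4, 0.0, -0.6]
opening: 0.0878
```

```bash
python3 n.py .5177 .0227 .12 -181
```

```text
pos [ 0.4842 -0.1342  0.1063] [ 1.795e+02  1.000e-01 -9.250e+01] op 0.0878 clk 27.85 
shift [0.1339 0.6278 0.0547] turn [-0.0013 -0.0009 -0.2457]
```

Request:
send_rows(commands=[[0, [0.01, 0.05, 0.03], [0, 0, -0.022]], [0, [0.012, 0.057, 0.02], [0, 0, -0.022]], [0, [0.012, 0.057, 0], [0, 0, -0.022]], [0, [0.012, 0.057, 0], [0, 0, -0.022]], [0, [0.012, 0.057, 0], [0, 0, -0.022]], [0, [0.012, 0.057, 0], [0, 0, -0.022]], [0, [0.012, 0.057, 0], [0, 0, -0.022]], [0, [0.012, 0.057, 0], [0, 0, -0.022]], [0, [0.012, 0.057, 0], [0, 0, -0.022]], [0, [0.012, 0.057, 0], [0, 0, -0.022]], [0, [0.012, 0.05, 0], [0, 0, -0.022]], [0, [0, 0, 0], [0, 0, 0]]])

```text
clock: 29.05
tool_pos: [0.5209, 0.0247, 0.1358]
orientation: [-179.8, 0.7, 176.7]
force: [0.3, -0.7, 0.3]
opening: 0.0878
```

Request:
send_rows(commands=[[0, [0, 0, 0], [0, 0, 0]], [0, [0, 0, 0], [0, 0, 0]]])

```text
clock: 29.25
tool_pos: [0.5207, 0.0244, 0.1367]
orientation: [-179.9, 0.8, 177.1]
force: [-0.9, 0.6, -0.4]
opening: 0.0873
```

```bash
python3 n.py .5177 .0227 .06 -181; python3 look.py wrist 7; python3 - <<'E'
from h import *
import pickle
s=pickle.load(open("wrist7.pkl","rb")); P=cloud(s); Z=P[...,2]; X=P[...,0];Y=P[...,1]
W=np.zeros((480,640),bool); W[:268]=1
for lo,zz in [(.013,.016),(.0185,.021)]:
    hi=W&(np.hypot(X-.517,Y-.024)<.042)&(Z>lo)&(Z<.04); print(lo,hi.sum(),rect(s,hi,zz))
E
```

```text
pos [0.5207 0.0244 0.1367] [-179.9    0.8  177.1] op 0.0873 clk 29.25 
shift [-0.0119 -0.0068 -0.3068] turn [0.0005 0.0021 0.0052]
0.013 1516 ((517.3656005859375, 22.628101348876953), (39.66230773925781, 27.814258575439453), 88.07780456542969)
0.0185 833 ((517.4689331054688, 26.170005798339844), (25.603683471679688, 22.333763122558594), 87.95113372802734)
```

View pics/wrist7.png

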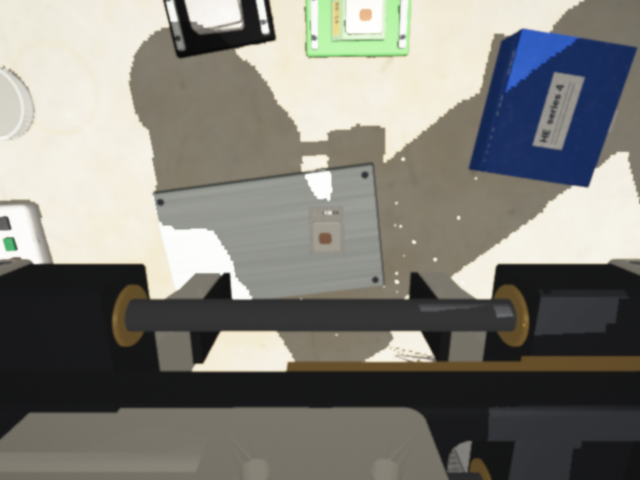

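The wrist view shows white at (326,230), and green seated on its rest at (358,20).

Request:
send_rows(commands=[[0, [-0.007, -0.003, -0.06], [0, 0.001, 0.002]], [0, [-0.006, -0.003, -0.08], [0, 0.001, 0.002]], [0, [0, 0, -0.08], [0, 0, 0]], [0, [0, 0, -0.06], [0, 0, 0]], [0, [0, 0, -0.03], [0, 0, 0]], [0, [0, 0, 0], [0, 0, 0]], [0, [0, 0, 0], [0, 0, 0]]])

```text
clock: 30.0
tool_pos: [0.5152, 0.0193, 0.0539]
orientation: [-179.8, -0.1, 178.9]
force: [-0.6, 1.4, -0.4]
opening: 0.0876
```

```bash
python3 n.py .5175 .0227 .012 178.5
```

```text
pos [0.5152 0.0193 0.0539] [-1.798e+02 -1.000e-01  1.789e+02] op 0.0876 clk 30.0 
shift [ 0.0094  0.0134 -0.1676] turn [ 0.0005 -0.0003 -0.0012]
```

Request:
send_rows(commands=[[0, [0.005, 0.007, -0.05], [0, 0, -0.001]], [0, [0.004, 0.006, -0.04], [0, 0, 0]], [0, [0, 0, -0.03], [0, 0, 0]], [0, [0, 0, -0.02], [0, 0, 0]], [0, [0, 0, 0], [0, 0, 0]], [0, [0, 0, 0], [0, 0, 0]]])

```text
clock: 30.6
tool_pos: [0.5185, 0.0232, 0.017]
orientation: [-179.9, 0.0, 178.6]
force: [0.2, -0.4, -0.1]
opening: 0.088
```

```bash
python3 n.py .5175 .0227 .012 178.5
```

```text
pos [0.5185 0.0232 0.017 ] [-179.9    0.   178.6] op 0.088 clk 30.6 
shift [-0.0042 -0.0022 -0.0201] turn [ 0.0004  0.     -0.0003]
```

Request:
send_rows(commands=[[0, [-0.004, -0.002, -0.01], [0, 0, 0]], [0, [0, 0, -0.008], [0, 0, 0]], [0, [0, 0, -0.003], [0, 0, 0]], [0, [0, 0, 0], [0, 0, 0]], [0, [0, 0, 0], [0, 0, 0]]])

```text
clock: 31.1
tool_pos: [0.518, 0.0229, 0.0122]
orientation: [-179.9, 0.1, 178.6]
force: [-0.5, 0.2, 0.7]
opening: 0.0875
```

Request:
send_rows(commands=[[1, [0, 0, 0], [0, 0, 0]], [1, [0, 0, 0], [0, 0, 0]], [1, [0, 0, 0], [0, 0, 0]], [1, [0, 0, 0], [0, 0, 0]], [1, [0, 0, 0], [0, 0, 0]], [1, [0, 0, 0], [0, 0, 0]], [1, [0, 0, 0], [0, 0, 0]], [1, [0, 0, 0], [0, 0, 0]], [1, [0, 0, 0], [0, 0, 0]], [1, [0, 0, 0], [0, 0, 0]], [1, [0, 0, 0], [0, 0, 0]], [1, [0, 0, 0], [0, 0, 0]]])

```text
clock: 32.3
tool_pos: [0.5182, 0.023, 0.0125]
orientation: [-179.9, 0.1, 178.6]
force: [0.1, -0.1, -0.0]
opening: 0.0275
```

Request:
send_rows(commands=[[1, [0, 0, 0.015], [0, 0, 0]], [1, [0, 0, 0.03], [0, 0, 0]], [1, [0, 0, 0.06], [0, 0, 0]], [1, [0, 0, 0.1], [0, 0, 0]], [1, [0, 0, 0.1], [0, 0, 0]], [1, [0, 0, 0], [0, 0, 0]]])

```text
clock: 32.9
tool_pos: [0.5176, 0.0226, 0.0932]
orientation: [-179.9, 0.1, 178.6]
force: [-0.0, -0.0, 0.8]
opening: 0.0276
```

```bash
python3 look.py side 8 180 420 190 350 3; python3 n.py .4678 -.2735 .09 -85.1
```

```text
pos [0.5167 0.0224 0.0918] [-179.9   -0.   178.6] op 0.0274 clk 32.95 
shift [-0.1957 -1.1836 -0.0072] turn [0.0004 0.0003 0.2675]
```

View pics/side8.png

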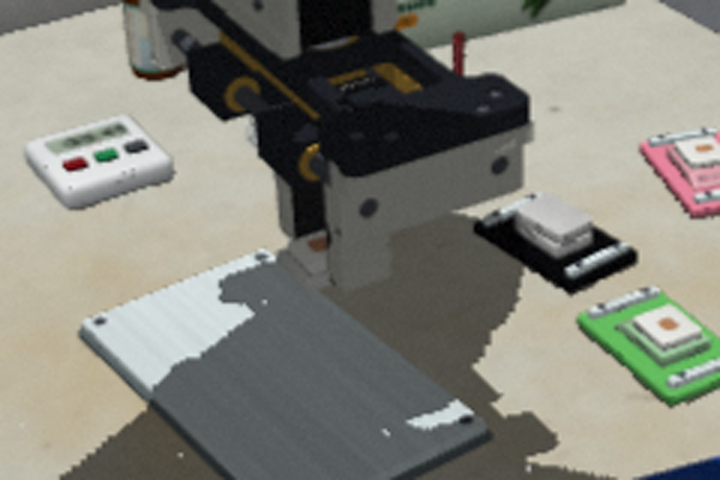

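Side view: white is held at (315,260) and the plate is empty. Green at (668,330), pink and the mould sit on their rests.

Request:
send_rows(commands=[[1, [-0.014, -0.08, 0.02], [0, 0, 0.022]], [1, [-0.016, -0.1, 0], [0, 0, 0.022]], [1, [-0.016, -0.1, 0], [0, 0, 0.022]], [1, [-0.016, -0.1, 0], [0, 0, 0.022]], [1, [-0.016, -0.1, 0], [0, 0, 0.022]], [1, [-0.016, -0.1, 0], [0, 0, 0.022]], [1, [-0.016, -0.1, 0], [0, 0, 0.022]], [1, [-0.016, -0.1, 0], [0, 0, 0.022]], [1, [-0.016, -0.1, 0], [0, 0, 0.022]], [1, [-0.016, -0.1, 0], [0, 0, 0.022]], [1, [-0.016, -0.1, 0], [0, 0, 0.022]], [1, [-0.014, -0.06, 0], [0, 0, 0.022]]])

```text
clock: 34.15
tool_pos: [0.4618, -0.2708, 0.0911]
orientation: [179.6, -0.1, -82.5]
force: [0.2, 0.9, -1.1]
opening: 0.0275
```

Request:
send_rows(commands=[[1, [0, 0, 0], [0, 0, 0]], [1, [0, 0, 0], [0, 0, 0]]])

```text
clock: 34.35
tool_pos: [0.46, -0.2722, 0.0896]
orientation: [179.5, -0.1, -82.6]
force: [0.3, -0.8, -0.7]
opening: 0.0279
```

```bash
python3 n.py .4678 -.2735 .04 -85.1
```

```text
pos [ 0.46   -0.2722  0.0896] [ 1.795e+02 -1.000e-01 -8.260e+01] op 0.0279 clk 34.35 
shift [ 0.0312 -0.0053 -0.1984] turn [ 0.0004 -0.0014 -0.0069]
```

Request:
send_rows(commands=[[1, [0.016, -0.003, -0.05], [0, -0.001, -0.003]], [1, [0.015, -0.003, -0.06], [0, 0, -0.003]], [1, [0, 0, -0.05], [0, 0, 0]], [1, [0, 0, -0.03], [0, 0, 0]], [1, [0, 0, 0], [0, 0, 0]], [1, [0, 0, 0], [0, 0, 0]]])

```text
clock: 34.95
tool_pos: [0.4685, -0.2701, 0.0402]
orientation: [179.8, -0.1, -85.5]
force: [0.1, -0.4, 0.5]
opening: 0.0278
```

```bash
python3 n.py .4678 -.2735 .011 -85.1
```

```text
pos [ 0.4685 -0.2701  0.0402] [ 1.798e+02 -1.000e-01 -8.550e+01] op 0.0278 clk 34.95 
shift [-0.0028 -0.0136 -0.1167] turn [ 0.0003 -0.0005  0.0011]
```

Request:
send_rows(commands=[[1, [-0.002, -0.007, -0.03], [0, 0, 0.001]], [1, [-0.001, -0.007, -0.03], [0, 0, 0]], [1, [0, 0, -0.025], [0, 0, 0]], [1, [0, 0, -0.015], [0, 0, 0]], [1, [0, 0, 0], [0, 0, 0]], [1, [0, 0, 0], [0, 0, 0]]])

```text
clock: 35.55
tool_pos: [0.4684, -0.2739, 0.0142]
orientation: [179.9, -0.1, -85.1]
force: [0.1, -1.9, -0.1]
opening: 0.0277
```

```bash
python3 n.py .4678 -.2735 .011 -85.1
```

```text
pos [ 0.4684 -0.2739  0.0142] [ 1.799e+02 -1.000e-01 -8.510e+01] op 0.0277 clk 35.55 
shift [-0.0024  0.0016 -0.0128] turn [ 0.0004 -0.0002  0.0001]
```

Request:
send_rows(commands=[[1, [-0.002, 0.001, -0.01], [0, 0, 0]], [1, [0, 0, -0.007], [0, 0, 0]], [1, [0, 0, 0], [0, 0, 0]]])

```text
clock: 35.85
tool_pos: [0.4681, -0.2737, 0.0106]
orientation: [180.0, -0.2, -85.1]
force: [-0.6, 0.5, 0.9]
opening: 0.0274
```

Request:
send_rows(commands=[[0, [0, 0, 0], [0, 0, 0]], [0, [0, 0, 0], [0, 0, 0]], [0, [0, 0, 0], [0, 0, 0]], [0, [0, 0, 0], [0, 0, 0]], [0, [0, 0, 0], [0, 0, 0]], [0, [0, 0, 0], [0, 0, 0]], [0, [0, 0, 0], [0, 0, 0]], [0, [0, 0, 0], [0, 0, 0]], [0, [0, 0, 0.04], [0, 0, 0]], [0, [0, 0, 0.1], [0, 0, 0]], [0, [0, 0, 0.12], [0, 0, 0]], [0, [0, 0, 0.12], [0, 0, 0]]])

```text
clock: 37.05
tool_pos: [0.4649, -0.273, 0.106]
orientation: [179.5, -0.0, -85.2]
force: [0.3, -0.3, -1.0]
opening: 0.0875
```

Request:
send_rows(commands=[[0, [0, 0.15, 0.1], [0, 0, 0]], [0, [0, 0.15, 0.1], [0, 0, 0]], [0, [0, 0.15, 0.05], [0, 0, 0]], [0, [0, 0.15, 0], [0, 0, 0]], [0, [0, 0.15, 0], [0, 0, 0]], [0, [0, 0.15, 0], [0, 0, 0]], [0, [0, 0.15, 0], [0, 0, 0]], [0, [0, 0.15, 0], [0, 0, 0]], [0, [0, 0.1, 0], [0, 0, 0]], [0, [0, 0, 0], [0, 0, 0]], [0, [0, 0, 0], [0, 0, 0]]])

```text
clock: 38.15
tool_pos: [0.4659, 0.0633, 0.1868]
orientation: [-179.3, 0.1, -85.2]
force: [-0.3, 0.0, 0.1]
opening: 0.0876
```

```bash
python3 look.py side 9 ; python3 look.py top 9 190 440 120 360 3; python3 - <<'E'
from h import *
import pickle
s=pickle.load(open("top9.pkl","rb")); s0=pickle.load(open("top0.pkl","rb")); P=cloud(s); X,Y,Z=P[...,0],P[...,1],P[...,2]
for n,x,y,t in [("black",.590,-.1437,.008+.014),("pink",.602,-.2533,.014),("green",.487,-.1338,.014),("white",.468,-.2735,.014)]:
    hi=(np.hypot(X-x,Y-y)<.0245)&(Z>.0108); print(n,hi.sum(),rect(s,hi,t))
    if n!="black":
        hi=(np.hypot(X-x,Y-y)<.0245)&(Z>.016); print('  wax',rect(s,hi,.019),np.median(Z[hi]))
print(sensors.get_obs()["tool_pos"])
E
```

```text
black 297 ((589.6365966796875, -142.9186553955078), (37.971187591552734, 25.66971778869629), 5.072229862213135)
pink 311 ((601.1801147460938, -251.33340454101562), (28.986738204956055, 40.32997512817383), 72.37686920166016)
  wax ((604.2786865234375, -253.1781768798828), (24.709148406982422, 25.06252670288086), 72.36471557617188) 0.018075147642456213
green 329 ((487.2054443359375, -133.06248474121094), (38.09661102294922, 28.070104598999023), 0.8114138245582581)
  wax ((484.3439636230469, -133.9109344482422), (25.758893966674805, 22.667503356933594), 1.1625218391418457) 0.018181881850524273
white 329 ((467.8570861816406, -272.8142395019531), (37.9025993347168, 28.719453811645508), 4.56565523147583)
  wax ((464.94305419921875, -272.21014404296875), (25.479820251464844, 24.373462677001953), 1.163314700126648) 0.018381906401061743
[0.46604939 0.06247422 0.18663857]
```

View pics/side9.png

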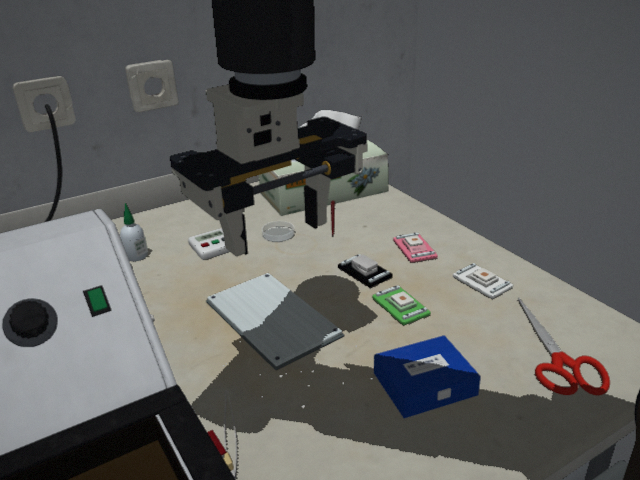

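View pics/top9.png

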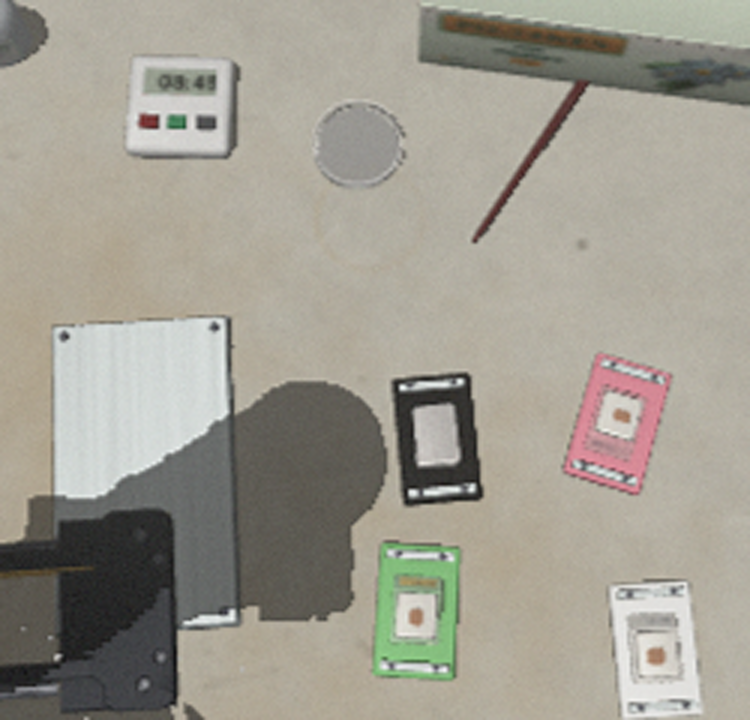

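All four pieces lie flat between the stops of their own rests, within about 2 mm of centre. The timer and dish have not moved: timer at (251,155) and dish at (310,168) in full-frame pixels, as at the start.

```bash
python3 -c "
from plant import order
print(order.close_job())"
```

```text
the job is handed in; nothing more can be done
None
```

I took both piles apart and handed the job in at about 38 s; it reports no verdict. The steel mould is on the black rest, and the pink, green and white cassettes are each on the rest of their own colour. All were released with the gripper open and moved clear.

- **Position:** The last top view put every piece within about 2 mm of its rest's centre and within about 4° of its length. The limits are 12 mm and 15°.
- **Lie:** Wax sides are up, and the heights match pieces lying flat on the pads.
- **Bystanders:** By eye, the timer and petri dish are in the same image positions as at the start.
- **Disagreements:**
  - The gripper read about 25 mm on the mould, so it probably held the narrower lower part and not the 28 mm rim.
  - The angle estimates for green and white differ by about 3°, depending on how they are measured. This is small against the limit.

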